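# Lock the polishing spindle and hold its guard open

### The arm

A 6-joint arm with a two-finger parallel gripper is mounted at the origin on the work surface. World frame = base frame: x ahead of the robot, y to its left, z up, the work surface at z = 0. Lengths are in mm, angles in rad, forces in N, time in s.
With the tool pointing down it reaches from about 300 to 775 mm from the base axis. Payload 14.6 kg.
Tool frame: the origin (TCP) lies on the centre line of the jaws, within the pads' length; the fingertips stand 8 mm ahead of it and the grasp point (between the pads) lies 11 mm behind it; z points along the fingers, y is the direction in which the jaws open and shut (so a half turn about z gives the same grasp; the last joint's range is limited). The gripper opens to 94 mm and grips with 3 to 60 N. Pads are 16 mm wide; open, the fingers measure 119 mm over their backs; the gripper's body (75 mm by 177 mm) begins 78 mm behind the grasp point.
Start: joints at [-1.217, 0.3, 1.521, -0, 1.321, -0.067], TCP at [224.662, -502.012, 213.446] pointing down, gripper open.
Joint ranges: [-3.03, 3.03], [-0.79, 2.21], [0.23, 2.52], [-1.04, 4.18], [0, 3.07], [-2.55, 2.55]. Speed limits (rad/s): [2.22, 2.22, 2.57, 3.14, 3.14, 3.14].

### API

Orientations are given as [roll, pitch, yaw] about the fixed x, y, z axes, in that order (R = Rz(yaw) Ry(pitch) Rx(roll)).
In Python, from cell import read_state, cams, manip gives the robot as it stands.
- The arm moves only by the shell command python3 -m handwheel 'ROWS' [OPENING] [FORCE]. ROWS is JSON, a list of rows, each a list of 4 numbers: the shift along the tool's x, y, z in m, then the turn about the tool's z in degrees. In form: [[dx, dy, dz, turn], ...]. A call has 1 to 5 rows; each row is the pose to reach, as a shift and turn from the pose measured when the call began, along the tool's axes at that moment; what a row does not reach only later rows make up. A row lasts 1/8 s, in which the tool goes at most 62.5 mm and 10.7 degrees, less where a joint would pass 70% of its speed; a pose out of reach is approached as far as the arm can. A call with a gripper value outside its range is refused whole. OPENING is the closure, from 0 (fully open) to 1 (shut), set as the call begins (- or left out, the last holds). The fingers move at their own pace and stop on an object; FORCE is the grip in N (left out, the last holds). Time passes only in rows, so rows that repeat a pose let the fingers close. It gives the time, the measured TCP pose, the force and the opening at its end, in the units of the state.
- read_state(): the state, without advancing time (a new reading comes with each control period).
- cams.camera(name): name is "scene" or "top"; returns the picture (420x560x3 uint8, red, green, blue); there is no depth.
- cams.get_calibration(name): a dict with "vertical_fov" (degrees; the focal length in pixels is half the picture's height over the tangent of half this angle, whatever the lens; pixels are square), "cx", "cy" (the principal point, pixels), "R" (3x3) and "t" (3): a world point X has camera coordinates R X + t. Camera axes: x right, y down, z forward; pixel columns grow to the right and rows downward; lengths in mm; the calibration is good to about 2 mm. A picture is of the moment at which its call begins. get_calibration takes no time and is no camera call.
- manip.sign_off(): hands the job in, once; it reports no verdict.
The state is a dict: "clock": time; "joints": joint angles; "qd": joint speeds; "effort": joint torques, N m; "eef_pos": TCP position; "eef_rot": TCP orientation; "wrist_force": force on the tool from outside, world axes, zero at the start; "moment": the same for the moment, N m; "finger_gap": finger opening in mm.
Only numpy, scipy, OpenCV 4.12 (cv2) and the standard library are available. Lean on these libraries where they do the work, as an engineer would, in place of code of your own. Each camera call takes 0.05 s, during which the arm holds its last target. There are 200 camera calls.

### The job

I want to change the buff on the bench polishing machine with both hands. First take the lock pin (the steel pin with the plain round knob) from the wooden holder and push it fully home into the lock hole on top of the machine, letting go of it; only then lift the machine's hinged guard (it has a lift bar) to 60 degrees and keep holding it there: it falls shut if let go, so finish while still holding it still. Leave the other things on the bench where they are.

Things in the scene. Friction and masses are not known exactly. Their poses are not given: they have to be found in the camera images.
- pin_head (a point): the lock pin, loose, plain steel, 80 g: round knob 18 mm across and 36 mm tall (the grip) with a smooth 8 mm shank 36 mm long below it. It is the piece with the plain cylindrical knob among three standing in the wooden holder, in any of its holes. This point: middle of the knob, 54 mm above the shank's tip, 18 mm above the knob's flat underside. z along the pin, up
- holder: fixed wooden block 50 x 160 x 40 mm with a row of three holes along its y axis, 55 mm apart, 25 mm deep, each holding one steel piece upright (shank tips 15 mm above the bench). Origin at the centre of its underside
- lock_hole0 (a point): mouth of the lock hole: vertical, round, 10 mm wide, 42 mm deep, with a 3 mm chamfered rim, in the middle of a 50 x 50 mm steel bush on top of the polishing machine between its hood and its motor, 125 mm above the bench. With the pin home the knob's underside rests on the bush and pin_head is 18 mm above this point. z up; x, y as hinge_mid
- hinge_mid (a point): middle of the guard's hinge line, fixed on the machine, 133 mm above the bench. Axes: x level, from the guard's bar to the hinge (away from the robot at yaw 0); y along the hinge; z up. The machine's hood (140 x 160 mm, top 130 mm above the bench) is fixed below the guard; the lock hole is 135 mm to +y and 70 mm to -x of this point. The machine does not move
- guard_bar (a point): middle of the guard's lift bar: steel rod 12 mm thick, 130 mm long, parallel to the hinge and 185 mm from it; guard shut: at the hinge's height, in front of the hood. Thin arms at its two ends carry it; a free gap 39 mm wide lies between bar and guard plate and nothing is below the bar, so it can be pinched from above. Fixed to the guard; its axes turn with the guard (shut: as hinge_mid)
- guard (a joint): angle of the hinged guard, an aluminium plate 142 x 164 x 5 mm over the hood: 0 = shut (level), grows as the bar is lifted up and over away from the robot; stops at 1.35 rad. 60 degrees is 1.047 rad. About 0.25 kg, and a weak spring pulls it shut: lifting takes 2 to 5 N at the bar, and it closes by itself from any angle when let go
- mushroom: NOT the lock pin: steel piece with the same 8 mm shank and a wide low mushroom head (26 mm across, top 54 mm above its tip); stands in the wooden holder, leave it. Origin at the shank's tip
- tkey: NOT the lock pin: steel T-key, 8 mm shank with an 8 mm cross bar 32 mm long, its top 64 mm above the tip; stands in the wooden holder, leave it. Origin at the shank's tip
- compound_bar: bystander: bar of polishing compound, 45 x 110 x 30 mm, lying on the bench. Origin at the centre of its underside
- dish: bystander: dark metal dish, 90 mm across, 22 mm high. Origin under its centre
- spare_buff: bystander: spare cloth buff lying flat, 90 mm across, 19 mm high. Origin under its centre
- hammer: bystander: hammer lying on the bench
- jar: bystander: amber glass jar, 60 mm across, 70 mm high. Origin under its centre
- file: bystander: slim hand tool with a wooden handle, lying on the bench
- lock_pin: the lock pin itself, for contact: origin at its shank's tip, 54 mm below pin_head

How it is judged:
By the outcome, as a careful person would: the job done as asked, in the order asked, and still so for the second after the job is handed in, while the arm keeps its last pose, push and grip.
It also fails if it takes over 64 s, if anything falls off the work surface, if the arm or the gripper's body presses on something with over 40 N, if the wrist force passes 120 N, or if a joint passes its speed limit or range.

## Working session

There is one attempt and no reset: what is moved stays moved. The work goes in short steps, Python scripts to look and compute and a shell command to move; the robot and the scene stay as the last step left them, time stands still between calls to the robot, and variables do not carry over. Pictures are saved under pics/ and viewed, about 8 in all and at most 12, crops included, and the job is handed in when it is done.

```bash
mkdir -p pics; ls
python3 - <<'E'
from cell import read_state,cams
import cv2
s=read_state();print(s)
for n in("scene","top"):
    c=cams.get_calibration(n);print(n,c)
    cv2.imwrite(f"pics/{n}0.png",cams.camera(n)[:,:,::-1])
E
```

```text
pics
{'clock': 0.0, 'joints': array([-1.21660650e+00,  3.00469555e-01,  1.52158287e+00, -4.26482243e-05,
        1.32069415e+00, -6.65855775e-02]), 'qd': array([-0.00104593, -0.00061649,  0.00051093,  0.00035067, -0.00097949,
        0.00117152]), 'effort': array([-6.06427311e-04, -5.31804621e+01, -3.52736878e+01,  7.07556750e-02,
        2.44296261e-02, -1.23195082e-04]), 'eef_pos': array([ 224.56399266, -501.78866616,  212.88641733]), 'eef_rot': array([-3.14043855e+00, -3.55598506e-05,  4.20785963e-01]), 'wrist_force': array([-0.62395272,  0.48725699, -0.06687383]), 'moment': array([-0.01690432,  0.0358509 ,  0.03278357]), 'finger_gap': 94.23597342339995}
scene {'vertical_fov': 46.60298116469782, 'cx': 280.8296228207523, 'cy': 211.0166370551496, 'R': array([[ 0.57619271,  0.81719329,  0.01403893],
       [ 0.67273879, -0.46444524, -0.57594543],
       [-0.46413843,  0.34130009, -0.81736758]]), 't': array([-279.41644056, -291.74089595, 1769.06220697])}
top {'vertical_fov': 57.605517811856814, 'cx': 284.0095962264111, 'cy': 211.52436503110624, 'R': array([[ 5.27106749e-03, -9.99985978e-01, -5.09034345e-04],
       [-9.97552301e-01, -5.22274430e-03, -6.97289715e-02],
       [ 6.97253352e-02,  8.75334496e-04, -9.97565843e-01]]), 't': array([ -45.02025201,  532.15531124, 1269.75185116])}
```

View pics/top0.png

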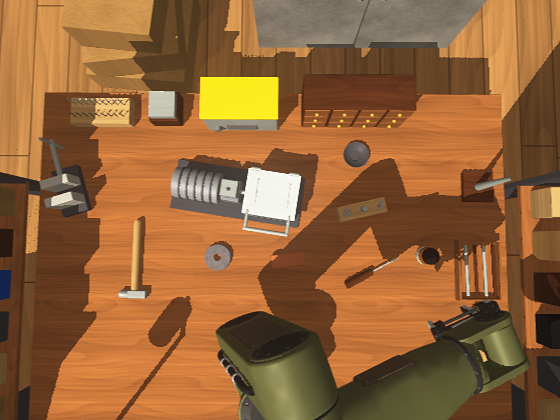

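View pics/scene0.png

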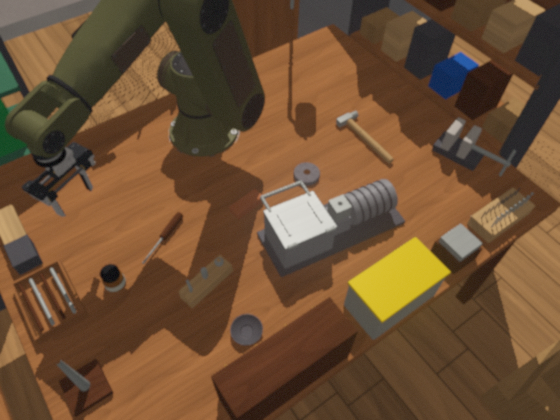

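The top view shows the machine: bush about (230,189), guard plate (272,190), bar about (267,233). The holder is at (362,210), with three pieces in it. The scene view has the holder at (206,281), the bush at (340,205) and the bar at (285,192). Next I'll enlarge these areas.

Run:
```python
import cv2,numpy as np
t=cv2.imread("pics/top0.png");s=cv2.imread("pics/scene0.png")
def crop(im,x,y,w,h,f):
    c=cv2.resize(im[y:y+h,x:x+w],None,fx=f,fy=f,interpolation=cv2.INTER_CUBIC)
    for i in range(0,w,10): cv2.putText(c,str(x+i),(i*f,8),0,.3,(255,255,0),1); cv2.line(c,(i*f,10),(i*f,15),(255,255,0),1)
    for i in range(0,h,10): cv2.putText(c,str(y+i),(0,i*f+4),0,.3,(255,255,0),1)
    return c
a=np.hstack([crop(t,330,190,64,40,6),crop(s,174,250,66,50,6)[:240]])
b=np.hstack([crop(t,212,164,96,76,4),crop(s,254,174,99,76,4)])
w=max(a.shape[1],b.shape[1])
p=lambda i:cv2.copyMakeBorder(i,0,4,0,w-i.shape[1],0)
cv2.imwrite("pics/c1.png",np.vstack([p(a),p(b)]));print(a.shape,b.shape)
```

```text
(240, 780, 3) (304, 780, 3)
```

View pics/c1.png

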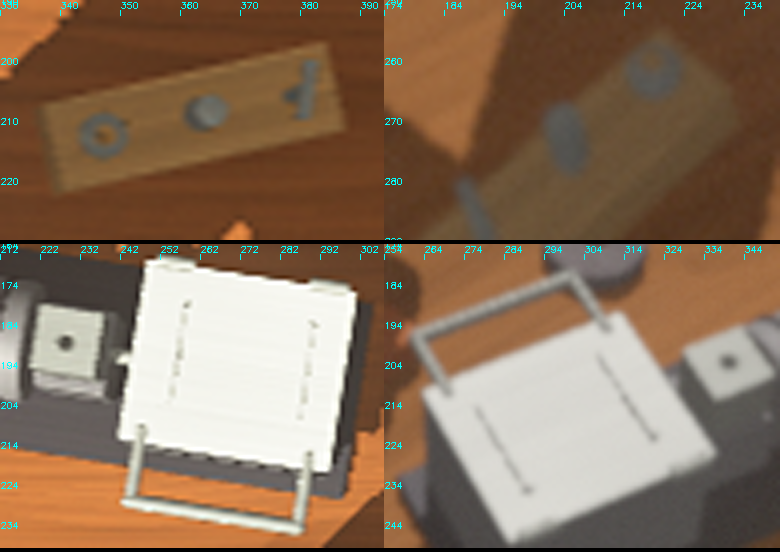

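The piece in the middle hole is the plain knob, with the T-key to its right and the mushroom to its left. Pixels (top / scene): knob about (365,208) / (204,273), lock hole (228,188) / (340,203), bar ends (243,228) and (286,235) / (261,197) and (301,181).

```bash
cat > h.py <<'E'
import numpy as np
from cell import cams
C={n:cams.get_calibration(n) for n in("scene","top")}
def ray(n,u,v):
    c=C[n];f=210/np.tan(np.radians(c["vertical_fov"]/2))
    R=np.array(c["R"]);o=-R.T@np.array(c["t"])
    d=R.T@np.array([(u-c["cx"])/f,(v-c["cy"])/f,1]);return o,d/np.linalg.norm(d)
def atz(n,u,v,z):
    o,d=ray(n,u,v);return o+d*(z-o[2])/d[2]
def proj(n,X):
    c=C[n];f=210/np.tan(np.radians(c["vertical_fov"]/2));p=np.array(c["R"])@X+c["t"]
    return np.array([c["cx"]+f*p[0]/p[2],c["cy"]+f*p[1]/p[2]])
def tri(a,b):
    A=np.zeros((3,3));B=np.zeros(3)
    for n,p in(("top",a),("scene",b)):
        o,d=ray(n,*p);P=np.eye(3)-np.outer(d,d);A+=P;B+=P@o
    return np.linalg.solve(A,B)
E
python3 - <<'E'
from h import *
np.set_printoptions(precision=1,suppress=True)
for nm,a,b,z,zs in[("knob",(365,207.8),(204,272.6),87,69),("hole",(228.1,188.3),(339.8,202.8),125,125),("barL",(242.8,228),(260.8,197),133,133),("barR",(286,235),(300.5,180.8),133,133)]:
    print(nm,atz("top",*a,z),atz("scene",*b,zs),tri(a,b))
# bush corners, holder corners from top
for p in [(330+42/6,190+107/6),(330+325/6,190+43/6),(330+345/6,190+128/6),(330+60/6,190+193/6)]: print(atz("top",p[0]-.4,p[1]-.4,40))
print(np.array([ray(n,280,210)[0] for n in C]))
E
```

```text
knob [ 540.9 -301.    87. ] [ 539.6 -301.8   69. ] [ 542.2 -303.2   74.5]
hole [596.4 131.8 125. ] [595.9 132.1 125. ] [596.3 131.7 125.7]
barL [473.1  83.7 133. ] [451.3 -50.6 133. ] [447.6  27.8  92.7]
barR [452.4 -48.8 133. ] [468.6  81.9 133. ] [487.1  -5.8 220.2]
[ 545.4 -216.7   40. ]
[ 581.8 -373.7   40. ]
[ 534.6 -384.1   40. ]
[ 497.9 -226.4   40. ]
[[1178.4 -510.9 1281.9]
 [ 442.6  -43.4 1303.7]]
```

Both views agree to within about 2 mm. The pin is at about (540,-301), the hole at (596,132) and the bar middle at (461.5,17). Machine yaw is about -8°, and hinge-to-hole comes out consistent to 2–3 mm. Holder yaw is about 13°. I'll set out for the pin with the jaws across the row (tool yaw 103°).

```bash
cat > go.py <<'E'
import sys,numpy as np
from cell import read_state
from scipy.spatial.transform import Rotation as Ro
x,y,z,psi=map(float,sys.argv[1:5]);s=read_state()
R=Ro.from_euler("xyz",s["eef_rot"]).as_matrix()
d=R.T@(np.array([x,y,z])-s["eef_pos"]);yaw=np.degrees(s["eef_rot"][2])
print("t%.2f"%s["clock"],"pos",s["eef_pos"].round(1),"yaw %.1f"%yaw,"| dxyz m",(d/1000).round(4),"turn %.1f"%(-(psi-yaw)),"F",s["wrist_force"].round(1),"gap %.1f"%s["finger_gap"])
E
python3 go.py 540 -301 150 103
python3 -m handwheel '[[0.06,-0.01,0,-10],[0.12,-0.02,0,-20],[0.18,-0.03,0,-30],[0.24,-0.04,0,-40],[0.30,-0.045,0,-50]]' 0.3
python3 go.py 540 -301 120 103
```

```text
t0.10 pos [ 224.6 -501.8  213. ] yaw 24.1 | dxyz m [ 0.3699 -0.0544  0.0631] turn -78.9 F [ 0.  -0.7  0.6] gap 94.0
clock: 0.72
eef_pos: [481.4, -336.7, 212.9]
eef_rot: [-3.141, -0.001, 1.299]
wrist_force: [-0.5, -1.4, 1.0]
finger_gap: 65.9
t0.72 pos [ 481.4 -336.7  212.9] yaw 74.4 | dxyz m [0.05   0.0469 0.0929] turn -28.6 F [-0.5 -1.4  1. ] gap 65.9
```

```bash
python3 -m handwheel '[[0.025,0.023,0.03,-10],[0.05,0.047,0.06,-20],[0.05,0.047,0.08,-28.6],[0.05,0.047,0.08,-28.6],[0.05,0.047,0.08,-28.6]]' 
python3 go.py 540 -301 64 103
python3 - <<'E'
from h import *
import cv2
out=[]
for n,x,y in(("top",325,170),("scene",165,230)):
    im=cams.camera(n)[:,:,::-1]; out.append(cv2.resize(im[y:y+80,x:x+75],None,fx=5,fy=5,interpolation=cv2.INTER_CUBIC))
cv2.imwrite("pics/p2.png",np.hstack(out))
E
```

```text
clock: 1.35
eef_pos: [540.1, -301.5, 133.9]
eef_rot: [3.141, -0.0, 1.795]
wrist_force: [-0.5, -0.9, -0.3]
finger_gap: 65.4
t1.35 pos [ 540.1 -301.5  133.9] yaw 102.8 | dxyz m [ 0.0005 -0.0001  0.0699] turn -0.2 F [-0.5 -0.9 -0.3] gap 65.4
```

View pics/p2.png

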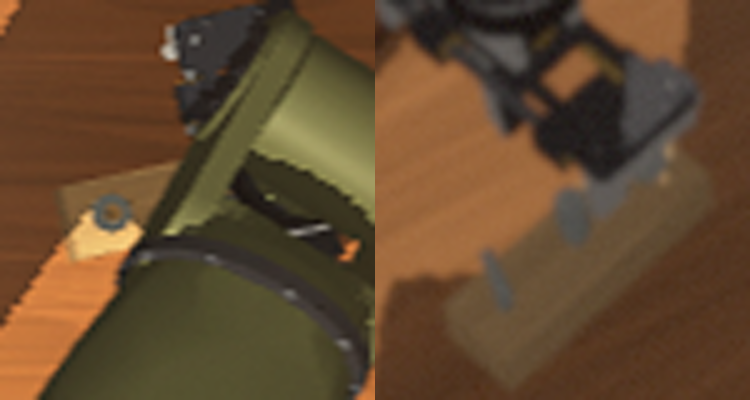

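The scene crop shows the knob at about (279,273), with the jaw coming in over it and no neighbour in the way. Descending to grip.

```bash
python3 -m handwheel '[[0.0005,0,0.02,0],[0.0005,0,0.04,0],[0.0005,0,0.06,0],[0.0005,0,0.07,0],[0.0005,0,0.07,0]]' 
python3 -m handwheel '[[0,0,0,0],[0,0,0,0],[0,0,0,0],[0,0,0,0],[0,0,0,0]]' 1 25
python3 go.py 540 -301 64 103
```

```text
clock: 2.08
eef_pos: [540.0, -301.1, 63.8]
eef_rot: [3.141, -0.001, 1.795]
wrist_force: [-0.1, -0.6, 0.3]
finger_gap: 65.7
clock: 2.7
eef_pos: [540.0, -301.1, 63.9]
eef_rot: [3.141, -0.0, 1.795]
wrist_force: [-0.2, -0.9, -0.1]
finger_gap: 19.2
t2.70 pos [ 540.  -301.1   63.9] yaw 102.9 | dxyz m [ 0.0001  0.     -0.0001] turn -0.1 F [-0.2 -0.9 -0.1] gap 19.2
```

```bash
python3 -m handwheel '[[0,0,0,0],[0,0,-0.01,0],[0,0,-0.03,0],[0,0,-0.06,0],[0,0,-0.1,0]]' 
python3 -m handwheel '[[0,0,-0.05,0],[0,0,-0.1,0],[0,0,-0.1,0]]' 
python3 go.py 596.2 132 240 81.8
```

```text
clock: 3.32
eef_pos: [539.8, -301.0, 165.8]
eef_rot: [3.141, -0.001, 1.795]
wrist_force: [-0.2, -0.4, -0.6]
finger_gap: 17.5
clock: 3.7
eef_pos: [540.6, -301.6, 271.7]
eef_rot: [3.135, 0.006, 1.795]
wrist_force: [-0.3, -0.4, -1.2]
finger_gap: 17.6
t3.70 pos [ 540.6 -301.6  271.7] yaw 102.9 | dxyz m [0.4105 0.1506 0.0304] turn 21.1 F [-0.3 -0.4 -1.2] gap 17.6
```

Gap is 17.6 mm and there is about 0.8 N of weight on the wrist, so the pin is held. Carrying it over to the hole.

```bash
python3 -m handwheel '[[0.05,0.018,0,5],[0.1,0.036,0,10],[0.15,0.055,0,15],[0.2,0.073,0,20],[0.25,0.091,0,21]]' 
python3 go.py 596.2 132 240 81.8
```

```text
clock: 4.32
eef_pos: [573.2, -35.8, 270.8]
eef_rot: [3.134, 0.003, 1.427]
wrist_force: [0.6, 0.3, -1.1]
finger_gap: 17.4
t4.33 pos [573.2 -35.8 270.8] yaw 81.8 | dxyz m [ 0.1695 -0.0015  0.0303] turn -0.0 F [ 0.6  0.3 -1.1] gap 17.4
```

```bash
python3 -m handwheel '[[0.05,0,0,0],[0.1,-0.001,0,0],[0.14,-0.0015,0,0],[0.1695,-0.0015,0.02,0],[0.1695,-0.0015,0.04,0]]' 
python3 -m handwheel '[[0,0,0.03,0],[0,0,0.045,0],[0,0,0.045,0],[0,0,0.045,0]]'
python3 go.py 596.2 132 183 81.8
python3 - <<'E'
from h import *
import cv2
out=[]
for n,x,y in(("top",190,150),("scene",300,145)):
    im=cams.camera(n)[:,:,::-1]; cv2.imwrite(f"pics/{n}3.png",im);out.append(cv2.resize(im[y:y+80,x:x+75],None,fx=5,fy=5,interpolation=cv2.INTER_CUBIC))
cv2.imwrite("pics/p3.png",np.hstack(out))
E
```

```text
clock: 4.95
eef_pos: [595.8, 134.0, 229.4]
eef_rot: [3.135, 0.003, 1.43]
wrist_force: [-0.1, -0.2, -1.7]
finger_gap: 17.4
clock: 5.45
eef_pos: [596.5, 133.7, 185.6]
eef_rot: [3.134, 0.002, 1.429]
wrist_force: [0.3, -0.9, 0.0]
finger_gap: 17.0
t5.45 pos [596.5 133.7 185.6] yaw 81.9 | dxyz m [-0.0017 -0.0001  0.0026] turn 0.1 F [ 0.3 -0.9  0. ] gap 17.0
```

View pics/p3.png

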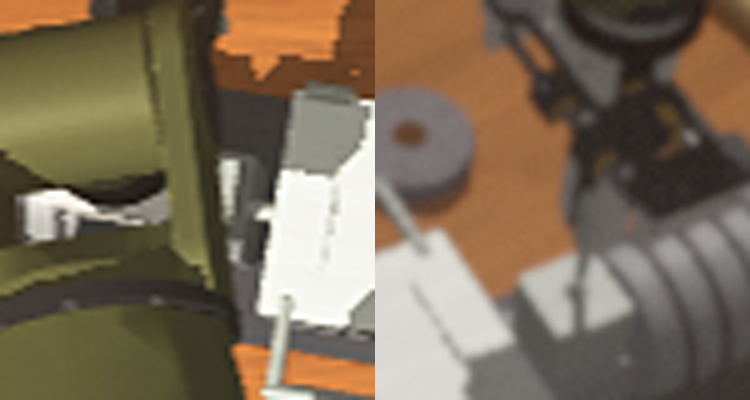

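In the scene crop the shank tip is at about (578,285), just above the dark hole at (577,293). The offset is within what the chamfer will take up. I'll correct 1.7 mm and go down gently.

```bash
python3 -m handwheel '[[-0.0017,0,0.004,0],[-0.0017,0,0.008,0],[-0.0017,0,0.012,0],[-0.0017,0,0.016,0],[-0.0017,0,0.016,0]]' 
python3 go.py 596.2 132 138 81.8
```

```text
clock: 6.18
eef_pos: [596.4, 132.0, 169.2]
eef_rot: [3.134, 0.003, 1.429]
wrist_force: [1.0, -0.0, -1.4]
finger_gap: 17.4
t6.17 pos [596.4 132.  169.2] yaw 81.9 | dxyz m [ 0.0001 -0.0004  0.0312] turn 0.1 F [ 1.  -0.  -1.4] gap 17.4
```

```bash
python3 -m handwheel '[[0,0,0.005,0],[0,0,0.01,0],[0,0,0.015,0],[0,0,0.02,0],[0,0,0.02,0]]' 
python3 go.py 596.2 132 138 81.8
```

```text
clock: 6.8
eef_pos: [596.5, 131.8, 148.7]
eef_rot: [3.134, 0.003, 1.429]
wrist_force: [1.9, 1.0, -2.6]
finger_gap: 17.0
t6.80 pos [596.5 131.8 148.7] yaw 81.9 | dxyz m [ 0.0002 -0.0004  0.0107] turn 0.1 F [ 1.9  1.  -2.6] gap 17.0
```

```bash
python3 -m handwheel '[[0,0,0.003,0],[0,0,0.006,0],[0,0,0.009,0],[0,0,0.011,0],[0,0,0.011,0]]' 
python3 go.py 596.2 132 138 81.8
```

```text
clock: 7.42
eef_pos: [596.7, 131.8, 137.9]
eef_rot: [3.134, 0.003, 1.429]
wrist_force: [1.9, -0.9, 2.3]
finger_gap: 17.6
t7.42 pos [596.7 131.8 137.9] yaw 81.9 | dxyz m [ 0.0001 -0.0005 -0.0001] turn 0.1 F [ 1.9 -0.9  2.3] gap 17.6
```

```bash
python3 -m handwheel '[[0,0,0.001,0],[0,0,0.002,0],[0,0,0.002,0]]' 
python3 go.py 596.2 132 138 81.8
```

```text
clock: 7.8
eef_pos: [596.8, 131.8, 137.7]
eef_rot: [3.132, 0.002, 1.429]
wrist_force: [-6.5, -2.0, 17.2]
finger_gap: 17.5
t7.80 pos [596.8 131.8 137.7] yaw 81.9 | dxyz m [ 0.0001 -0.0006 -0.0003] turn 0.1 F [-6.5 -2.  17.2] gap 17.5
```

It is firmly seated at the expected height: TCP 137.7 against 138 predicted, with 17 N pushing back. Releasing and raising.

```bash
python3 -m handwheel '[[0,0,0,0],[0,0,0,0],[0,0,0,0],[0,0,0,0]]' 0.55
python3 -m handwheel '[[0,0,-0.01,0],[0,0,-0.03,0],[0,0,-0.06,0],[0,0,-0.1,0],[0,0,-0.1,0]]'
python3 go.py 461.5 17 200 81.8
```

```text
clock: 8.3
eef_pos: [596.7, 131.8, 137.4]
eef_rot: [3.133, 0.003, 1.429]
wrist_force: [0.8, -0.1, 0.1]
finger_gap: 42.1
clock: 8.93
eef_pos: [596.8, 132.4, 241.4]
eef_rot: [3.127, 0.001, 1.429]
wrist_force: [0.6, -0.4, -0.6]
finger_gap: 42.0
t8.93 pos [596.8 132.4 241.4] yaw 81.9 | dxyz m [-0.1333 -0.1183  0.0398] turn 0.1 F [ 0.6 -0.4 -0.6] gap 42.0
```

Now above the bar, then one look to check the pin and the bar.

```bash
python3 -m handwheel '[[-0.04,-0.035,0,0],[-0.08,-0.07,0,0],[-0.12,-0.105,0,0],[-0.133,-0.118,0.02,0],[-0.133,-0.118,0.03,0]]'
python3 -m handwheel '[[0,0,0,0],[0,0,0,0]]'
python3 go.py 461.5 17 122 81.8
python3 - <<'E'
from h import *
import cv2
np.set_printoptions(precision=1,suppress=True)
print("pin top px if home",proj("scene",[596,132,161]),proj("scene",[596,132,125]),proj("top",[596,132,161]))
out=[]
for n,x,y in(("top",205,160),("scene",255,140)):
    im=cams.camera(n)[:,:,::-1]; cv2.imwrite(f"pics/{n}4.png",im);out.append(cv2.resize(im[y:y+90,x:x+100],None,fx=4,fy=4,interpolation=cv2.INTER_CUBIC))
cv2.imwrite("pics/p4.png",np.hstack(out))
E
```

```text
clock: 9.55
eef_pos: [461.0, 16.8, 209.2]
eef_rot: [3.128, 0.001, 1.428]
wrist_force: [0.5, 0.3, 0.8]
finger_gap: 42.2
clock: 9.8
eef_pos: [461.6, 17.3, 209.3]
eef_rot: [3.128, 0.001, 1.429]
wrist_force: [0.1, -0.2, -1.6]
finger_gap: 42.3
t9.80 pos [461.6  17.3 209.3] yaw 81.9 | dxyz m [-0.0002 -0.0013  0.0873] turn 0.1 F [ 0.1 -0.2 -1.6] gap 42.3
pin top px if home [341.2 195.5] [339.8 202.8] [226.3 186.9]
```

View pics/p4.png

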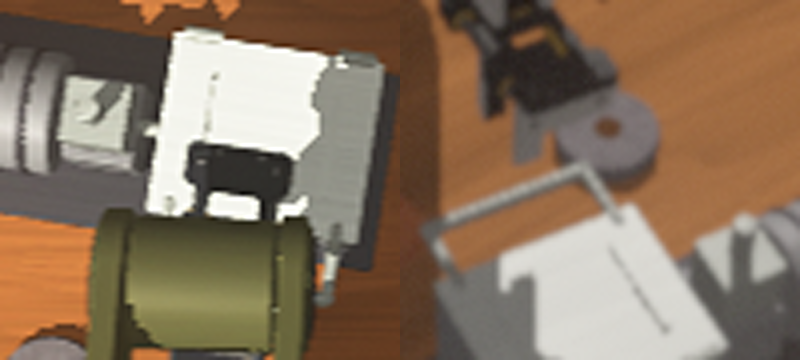

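The pin top appears in the scene view at about (341,195), against (341.2,195.5) predicted for fully home, so the pin is in. The fingers stand above the bar. Descending to it.

```bash
python3 -m handwheel '[[0,-0.0013,0.02,0],[0,-0.0013,0.04,0],[0,-0.0013,0.06,0],[0,-0.0013,0.08,0],[0,-0.0013,0.087,0]]'
python3 go.py 461.5 17 122 81.8
python3 -m handwheel '[[0,0,0,0],[0,0,0,0],[0,0,0,0],[0,0,0,0]]' 1 20
python3 go.py 461.5 17 122 81.8
```

```text
clock: 10.52
eef_pos: [461.3, 17.3, 121.7]
eef_rot: [3.129, 0.001, 1.429]
wrist_force: [-0.3, -0.0, 0.4]
finger_gap: 41.8
t10.53 pos [461.3  17.3 121.7] yaw 81.9 | dxyz m [-0.0003  0.0002 -0.0003] turn 0.1 F [-0.3 -0.   0.4] gap 41.8
clock: 11.02
eef_pos: [463.9, 17.0, 123.2]
eef_rot: [3.121, 0.0, 1.429]
wrist_force: [15.1, -2.5, -2.8]
finger_gap: 11.3
t11.03 pos [463.9  17.  123.2] yaw 81.9 | dxyz m [-0.0004 -0.0024  0.0011] turn 0.1 F [15.1 -2.5 -2.8] gap 11.3
```

The bar is gripped (11.3 mm gap) and lies about 2–3 mm further +x than I estimated, so that becomes the reference. Now relax and compute the arc.

```bash
python3 -m handwheel '[[0,0,0,0],[0,0,0,0]]'
cat > arc.py <<'E'
import sys,numpy as np
from cell import read_state
from scipy.spatial.transform import Rotation as Ro
S=np.array(list(map(float,sys.argv[1].split(","))));m=np.array([.99,-.143,0])
s=read_state();R=Ro.from_euler("xyz",s["eef_rot"]).as_matrix();p=s["eef_pos"]
u=(p-S)@m;r=p[2]-S[2];print("t%.2f"%s["clock"],p.round(1),"theta %.1f"%np.degrees(np.arctan2(r,185-u)),"radius %.1f"%np.hypot(r,185-u),"F",s["wrist_force"].round(1),"gap %.1f"%s["finger_gap"])
for th in map(float,sys.argv[2:]):
    a=np.radians(th);print(th,(R.T@(S+m*185*(1-np.cos(a))+[0,0,185*np.sin(a)]-p)/1000).round(4))
E
python3 arc.py 464.5,16.8,123 3 6 9 12 15
```

```text
clock: 11.28
eef_pos: [464.0, 17.0, 123.3]
eef_rot: [3.121, 0.0, 1.429]
wrist_force: [2.5, -0.0, -2.6]
finger_gap: 11.2
t11.28 [464.   17.  123.3] theta 0.1 radius 185.5 F [ 2.5 -0.  -2.6] gap 11.2
3.0 [-0.0002  0.0009 -0.0094]
6.0 [-0.0002  0.0019 -0.019 ]
9.0 [-0.0002  0.0034 -0.0286]
12.0 [-0.0002  0.0053 -0.038 ]
15.0 [-0.0002  0.0078 -0.0474]
```

```bash
python3 -m handwheel '[[0,0.0005,-0.0094,0],[0,0.0015,-0.019,0],[0,0.003,-0.0286,0],[0,0.005,-0.038,0],[0,0.0075,-0.0474,0]]'
python3 arc.py 464,17,123.3 18 21 24 27 30
```

```text
clock: 11.9
eef_pos: [470.1, 16.1, 171.3]
eef_rot: [3.122, 0.0, 1.429]
wrist_force: [-2.4, 0.2, -3.2]
finger_gap: 11.0
t11.90 [470.1  16.1 171.3] theta 15.0 radius 185.2 F [-2.4  0.2 -3.2] gap 11.0
18.0 [ 0.      0.0031 -0.0091]
21.0 [ 0.      0.0065 -0.0182]
24.0 [-0.      0.0104 -0.0271]
27.0 [-0.      0.0147 -0.0357]
30.0 [-0.      0.0195 -0.0441]
```

Going well, with 3 N of lift and small side forces.

```bash
python3 -m handwheel '[[0,0.003,-0.0091,0],[0,0.0065,-0.0182,0],[0,0.0104,-0.0271,0],[0,0.0147,-0.0357,0],[0,0.0195,-0.0441,0]]'
python3 arc.py 464,17,123.3 33 36 39 42 45
```

```text
clock: 12.52
eef_pos: [487.6, 13.5, 216.3]
eef_rot: [3.126, 0.001, 1.429]
wrist_force: [-12.9, 0.2, 2.2]
finger_gap: 11.1
t12.53 [487.6  13.5 216.3] theta 30.0 radius 186.0 F [-12.9   0.2   2.2] gap 11.1
33.0 [ 0.0001  0.0061 -0.0077]
36.0 [ 0.0001  0.0117 -0.0156]
39.0 [ 0.0001  0.0177 -0.0232]
42.0 [ 0.0001  0.0241 -0.0304]
45.0 [ 0.      0.0309 -0.0373]
```

```bash
python3 arc.py 463,17.1,123.3 33 36 39 42 45
```

```text
t12.53 [487.6  13.5 216.3] theta 30.1 radius 185.2 F [-12.9   0.2   2.2] gap 11.1
33.0 [ 0.0001  0.0051 -0.0077]
36.0 [ 0.0001  0.0107 -0.0156]
39.0 [ 0.      0.0167 -0.0232]
42.0 [ 0.      0.0231 -0.0304]
45.0 [ 0.      0.0299 -0.0374]
```

```bash
python3 -m handwheel '[[0,0.0045,-0.0079,0],[0,0.010,-0.0158,0],[0,0.016,-0.0235,0],[0,0.0222,-0.0309,0],[0,0.029,-0.038,0]]'
python3 arc.py 463,17.1,123.3 48 51 54 57 60
```

```text
clock: 13.15
eef_pos: [515.5, 9.2, 255.6]
eef_rot: [3.127, 0.002, 1.429]
wrist_force: [-9.1, -3.1, 2.5]
finger_gap: 11.0
t13.15 [515.5   9.2 255.6] theta 45.1 radius 186.8 F [-9.1 -3.1  2.5] gap 11.0
48.0 [ 0.0002  0.0082 -0.005 ]
51.0 [ 0.0002  0.0157 -0.0112]
54.0 [ 0.0002  0.0234 -0.017 ]
57.0 [ 0.0002  0.0315 -0.0223]
60.0 [ 0.0002  0.0398 -0.0273]
```

```bash
python3 -m handwheel '[[0,0.006,-0.006,0],[0,0.013,-0.0122,0],[0,0.0205,-0.018,0],[0,0.0285,-0.0235,0],[0,0.0285,-0.0235,0]]'
python3 arc.py 463,17.1,123.3 60
python3 - <<'E'
from h import *
import cv2
for n in("top","scene"): cv2.imwrite(f"pics/{n}5.png",cams.camera(n)[:,:,::-1])
out=[]
for n,x,y in(("top",220,130),("scene",240,100)):
    im=cv2.imread(f"pics/{n}5.png");out.append(cv2.resize(im[y:y+140,x:x+100],None,fx=4,fy=4,interpolation=cv2.INTER_CUBIC))
cv2.imwrite("pics/p5.png",np.hstack(out))
E
```

```text
clock: 13.78
eef_pos: [543.7, 4.9, 280.9]
eef_rot: [3.126, 0.002, 1.429]
wrist_force: [-9.6, -3.2, 5.2]
finger_gap: 11.2
t13.78 [543.7   4.9 280.9] theta 56.7 radius 188.4 F [-9.6 -3.2  5.2] gap 11.2
60.0 [ 0.0005  0.0109 -0.0025]
```

View pics/p5.png

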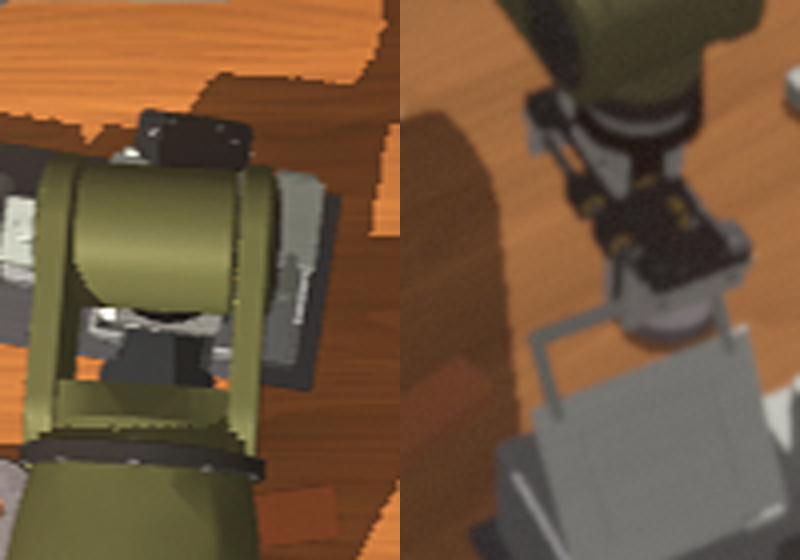

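The scene crop shows the guard raised with the bar's near end corner at about (273,184). The plate's top corners are at about (273.7,202) and (326.7,182). I'll compare these with projections for different angles.

Run:
```python
from h import *
np.set_printoptions(precision=1,suppress=True)
m=np.array([.99,-.143,0]);y=np.array([.143,.99,0])
for bx in(461.5,464):
  H=np.array([bx,17,133])+185*m
  for th in(0,50,53,56,59):
    a=np.radians(th);d=-m*np.cos(a)+np.array([0,0,np.sin(a)])
    print(bx,th,"bar-R",proj("scene",H+185*d-65*y),"plR",proj("scene",H+140*d-82*y),"plL",proj("scene",H+140*d+82*y))
```

```text
461.5 0 bar-R [261.9 196.7] plR [263.4 210. ] plL [313. 190.]
461.5 50 bar-R [271.8 182.4] plR [270.9 200.4] plL [324.5 179. ]
461.5 53 bar-R [273.1 183. ] plR [271.9 201. ] plL [325.7 179.5]
461.5 56 bar-R [274.5 183.8] plR [272.9 201.6] plL [327. 180.]
461.5 59 bar-R [275.9 184.8] plR [274.  202.5] plL [328.2 180.7]
464 0 bar-R [262.4 197.3] plR [263.8 210.6] plL [313.5 190.5]
464 50 bar-R [272.4 183. ] plR [271.5 201. ] plL [325.1 179.6]
464 53 bar-R [273.7 183.6] plR [272.4 201.6] plL [326.3 180. ]
464 56 bar-R [275.  184.4] plR [273.4 202.3] plL [327.5 180.6]
464 59 bar-R [276.4 185.4] plR [274.5 203.1] plL [328.8 181.3]
```

The camera estimates give 55–57°, agreeing with the arm's 56.7°. About 3.3° to go.

```bash
python3 -m handwheel '[[0,0.003,-0.0022,0],[0,0.006,-0.0042,0],[0,0.0092,-0.006,0],[0,0.0092,-0.006,0]]'
python3 arc.py 463,17.1,123.3 60
python3 -m handwheel '[[0,0,0,0],[0,0,0,0],[0,0,0,0]]'
python3 arc.py 463,17.1,123.3 60
python3 - <<'E'
from h import *
import cv2
for n in("top","scene"): cv2.imwrite(f"pics/{n}6.png",cams.camera(n)[:,:,::-1])
im=cv2.imread("pics/scene6.png")[160:250,255:365]
cv2.imwrite("pics/p6.png",cv2.resize(im,None,fx=6,fy=6,interpolation=cv2.INTER_CUBIC))
E
```

```text
clock: 14.38
eef_pos: [552.7, 3.5, 287.1]
eef_rot: [3.126, 0.002, 1.429]
wrist_force: [-4.8, -3.0, -1.7]
finger_gap: 11.4
t14.38 [552.7   3.5 287.1] theta 60.1 radius 189.0 F [-4.8 -3.  -1.7] gap 11.4
60.0 [0.0006 0.0018 0.0037]
clock: 14.75
eef_pos: [552.7, 3.5, 287.2]
eef_rot: [3.126, 0.002, 1.429]
wrist_force: [-3.4, -3.3, -1.7]
finger_gap: 11.2
t14.75 [552.7   3.5 287.2] theta 60.1 radius 189.0 F [-3.4 -3.3 -1.7] gap 11.2
60.0 [0.0006 0.0017 0.0037]
```

View pics/p6.png

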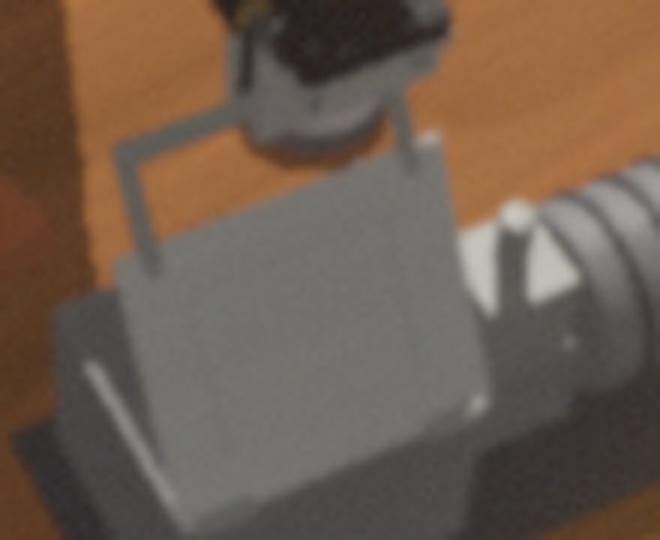

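Camera now reads about 58–60°. The arm's forward travel says 59.2° if the bar has slid about 4 mm down in the pads (radius 189 against 185). I'll nudge about 0.8°, hold still and check stability.

```bash
python3 -m handwheel '[[0,0.0012,-0.0007,0],[0,0.0022,-0.0013,0],[0,0.0022,-0.0013,0],[0,0.0022,-0.0013,0]]'
python3 -m handwheel '[[0,0,0,0],[0,0,0,0],[0,0,0,0],[0,0,0,0],[0,0,0,0]]'
python3 arc.py 463.3,17.1,123.3
python3 -m handwheel '[[0,0,0,0],[0,0,0,0],[0,0,0,0],[0,0,0,0],[0,0,0,0]]'
python3 arc.py 463.3,17.1,123.3
python3 - <<'E'
from h import *
import cv2
im=cams.camera("scene")[:,:,::-1];cv2.imwrite("pics/scene7.png",im)
a=cv2.imread("pics/scene0.png")
r=lambda i,x,y:cv2.resize(i[y:y+60,x:x+75],None,fx=5,fy=5,interpolation=cv2.INTER_CUBIC)
full=cv2.resize(im,(400,300))
cv2.imwrite("pics/p7.png",np.vstack([np.hstack([r(im,262,172),r(a,252,172)]),np.hstack([full,np.zeros((300,350,3),np.uint8)])]))
E
```

```text
clock: 15.35
eef_pos: [554.8, 3.2, 288.5]
eef_rot: [3.126, 0.002, 1.429]
wrist_force: [-3.8, -3.6, -2.0]
finger_gap: 11.2
clock: 15.98
eef_pos: [554.8, 3.2, 288.5]
eef_rot: [3.126, 0.002, 1.429]
wrist_force: [-4.3, -3.0, -1.7]
finger_gap: 11.5
t15.97 [554.8   3.2 288.5] theta 60.8 radius 189.3 F [-4.3 -3.  -1.7] gap 11.5
clock: 16.6
eef_pos: [554.8, 3.2, 288.5]
eef_rot: [3.126, 0.002, 1.429]
wrist_force: [-4.2, -2.2, -2.9]
finger_gap: 11.3
t16.60 [554.8   3.2 288.5] theta 60.8 radius 189.3 F [-4.2 -2.2 -2.9] gap 11.3
```

View pics/p7.png

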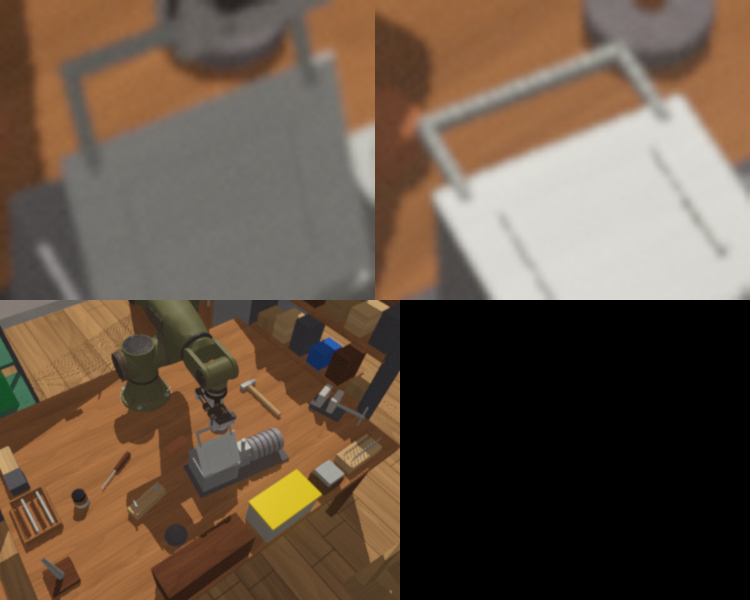

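The guard stays still at 60° within reading error: corner shifts from the shut picture give 58–62°, averaging about 60. The pin is home, and the holder and bystanders look unmoved. Handing in.

```bash
python3 -c "
from cell import manip,read_state
print(manip.sign_off());print(read_state()['clock'])"
```

```text
the job is handed in; nothing more can be done
None
the job is handed in; nothing more can be done
```

The lock pin is fully home and released, and the arm is holding the guard still at about 60°. I handed the job in at about 16.6 s.

- **Pin:** I took it from the middle hole of the holder. It went down to the expected height (TCP 137.7 mm against 138 predicted) and pushed back with 17 N when I pressed. After I let go, the top of the knob sat where a fully home pin should appear, within about half a pixel.
- **Guard:** Only after that I gripped the bar and lifted it, then held it still for more than a second (gap about 11 mm, wrist force about 5 N).
- **Angle, where the checks disagree:** The camera shifts give 58–62°, averaging about 60°. The arm's own position gives 60.8°, or about 60° if the bar slid a few mm in the pads. That slide would explain the arm's arc radius of 189 mm instead of 185, but I did not confirm it.
- **Other things on the bench:** In the last picture they looked unmoved; I did not measure them.

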